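Index the analyser rotor and start it

TASK

With the fingertips only, gently push the upright fins of the analyser's rotor to turn it until the tip of its orange pointer stands at the middle of the green mark on the read head, and only then press the blue start button all the way in and let it come back. Do not lift the rotor off its spindle, and leave the vial, tube rack, tip box and bottle where they stand.

Things in the scene. Friction and masses are not known exactly. Their poses are not given: they have to be found in the camera images.
- analyser: burgundy table-top sample analyser, fixed, 240 x 240 mm in plan (black deck 246 x 246 mm), its lid taken off. Origin at the centre of its underside, on the work surface; z up; its deck is 130 mm above the origin and has a round well of 184 mm diameter about the same vertical axis, which is also the rotor's axis.
- rotor (a joint): angle of the rotor about the analyser's vertical centre axis, growing counter-clockwise seen from above (rad); at 0 the orange pointer points along the analyser's x axis. It turns both ways without end stops and stays where it is left: friction holds it (0.06 N m, about 1.5 N at 42 mm from the axis). Pushing or squeezing the rotor with more than 20 N fails the run.
- rotor_top (a point): top of the three upright radial fins, on the rotor's axis, 153 mm above the analyser's underside. The fins, one orange (with the pointer) and two grey, stand 120 degrees apart, 10 mm thick, from the hub (30 mm diameter, top 4 mm lower) to 64 mm from the axis, 24 mm higher than the ring of 24 white tubes (68 to 84 mm from the axis, tops level with the deck) round the black disc.
- spindle: the short drive spindle under the rotor, hidden; its origin lies on the rotor's axis, 113 mm above the analyser's underside. It carries the rotor, which weighs 0.3 kg and could be pulled up by up to 30 mm with it, which must not happen (6 mm fails the run).
- pointer_tip (a point): tip of the orange pointer, the thin outward extension of the orange fin, 80 mm from the rotor's axis and 134 mm above the analyser's underside; it passes just over the tubes.
- mark (a point): where the pointer tip belongs: in front of the middle of the green mark on the read head, 80 mm from the rotor's axis, 134 mm above the analyser's underside. The green mark is 16 mm wide: the tip is at the mark when within 8 mm of this point, seen from above.
- head: read head: white block with a green mark, 28 mm radially, 34 mm across, 14 mm high, fixed on the deck just outside the well, 96 to 124 mm from the rotor's axis along this body's x axis; at a different place round the rim each time. Its origin lies on the rotor's axis at deck height, not in the block.
- start (a joint): travel of the blue start button in m: 0 released, 0.006 fully in. It springs back; fully in takes about 4 N; it counts as pressed beyond 0.004.
- start_top (a point): centre of the top face of the blue start button, 26 mm in diameter, in a grey housing on a corner of the deck; it is pressed straight down.
- vial: loose small amber vial with a white cap, 19 mm in diameter, 37 mm high, standing on another corner of the deck; origin at the centre of its underside. Leave alone.
- rack: loose blue tube rack with tubes, 100 x 60 mm, 46 mm high, beside the analyser; origin at the centre of its underside. Leave alone.
- tipbox: loose pipette-tip box with a yellow lid, 92 x 67 mm, 54 mm high, beside the analyser; origin at the centre of its underside. Leave alone.
- bottle: loose white bottle with a blue cap, 48 mm in diameter, 100 mm high, beside the analyser; origin at the centre of its underside. Leave alone.

How it is judged:
On the way, in this order (a step that is already met when the one before it is completed fails the run):
1. the orange pointer's tip is at the green mark (horizontal distance between pointer_tip and mark below 0.008 m and velocity of joint rotor between -0.1 and 0.1 rad/s), for 0.3 s.
2. the start button is pressed in (horizontal distance between pointer_tip and mark below 0.008 m and value of joint start above 0.004 m), for 0.05 s.
At the end, for the whole second after the job is handed in: the pointer tip is within 8 mm of the mark's middle seen from above, the rotor at rest and seated on its spindle, the start button pressed once the pointer was there and now released, and the vial, rack, tip box and bottle upright within 20 mm of where they stood (horizontal distance between pointer_tip and mark below 0.008 m and velocity of joint rotor between -0.05 and 0.05 rad/s and value of joint start below 0.0015 m and distance of spindle from where it was at the start of the episode below 0.006 m and distance of each of vial, rack, tipbox, bottle from where it was at the start of the episode below 0.02 m and angle between each of vial, rack, tipbox, bottle's own z axis and vertical below 0.2 rad); the robot touches nothing.
It fails at once if the start button is pressed while the pointer is not at the mark (value of joint start above 0.004 m and not (horizontal distance between pointer_tip and mark below 0.008 m)).
It fails at once if the rotor is lifted off its seat by 6 mm or more (distance of spindle from where it was at the start of the episode above 0.006 m).
It fails at once if the rotor is pushed or squeezed with more than 20 N (contact force between the fingers and spindle above 20 N).
It fails at once if the vial, rack, tip box or bottle is moved by more than 20 mm, lifted or tipped (distance of any of vial, rack, tipbox, bottle from where it was at the start of the episode above 0.02 m or angle between any of vial, rack, tipbox, bottle's own z axis and vertical above 0.2 rad).
It also fails if it takes over 54 s, if anything falls off the work surface, if the arm or the gripper's body presses on something with over 40 N, if the wrist force passes 120 N, or if a joint passes its speed limit or range.

ROBOT

A 6-joint arm with a two-finger parallel gripper is mounted at the origin on the work surface. World frame = base frame: x ahead of the robot, y to its left, z up, the work surface at z = 0. Lengths are in m, angles in rad, forces in N, time in s.
With the tool pointing down it reaches from about 0.425 to 0.95 m from the base axis. Payload 3.5 kg.
Tool frame: the origin (TCP) lies between the finger pads; the fingertips stand 25 mm ahead of it and the grasp point (between the pads) lies 6 mm ahead of it (ctrl.finger_overhang is the distance from the TCP to the fingertips, in m); x points along the fingers, y is the direction in which the jaws open and shut, and the axes are right-handed (so a half turn about x gives the same grasp; the last joint's range is limited). The gripper opens to 85 mm and grips with 20 to 120 N. Pads are 22 mm wide; open, the fingers measure 114 mm over their backs; the gripper's body (76 mm by 85 mm) begins 54 mm behind the grasp point. The pads swing forward as they close: fully open they stand 13 mm farther back than shut.
Start: joints at [-1.289, 0.286, 1.577, -0, 1.279, -0.15], TCP at [0.283, -0.613, 0.256] pointing down, gripper open.
Joint ranges: [-2.77, 2.77], [-0.9, 2.22], [0.21, 2.48], [-1.53, 4.67], [0.24, 2.81], [-2.84, 2.84]. Speed limits (rad/s): [2.79, 2.79, 3.14, 3.14, 3.14, 3.14].

INTERFACE

Orientations are given as a unit quaternion [x, y, z, w].
In Python, from plant import ctrl gives the robot as it stands.
- The arm moves only by the tool play_rows, never from a script. Its argument "targets" is a list of rows, each an object with "delta_pos": the shift along the world's x, y, z normalised to -1 to 1, where 1 is 1000 mm, a list of three; "delta_rot": the turn, a rotation vector about the world's x, y, z normalised to -1 to 1, where 1 is pi rad, a list of three; "claw": the finger opening in mm, from 0 to 85.4. In form: [{"delta_pos": [tx, ty, tz], "delta_rot": [wx, wy, wz], "claw": claw}, ...]. A call has 1 to 20 rows; each row is the pose to reach, as a shift and turn from the pose measured when the call began, turning the shorter way round; what a row does not reach only later rows make up. A row lasts 1/12 s, in which the tool goes at most 41.7 mm and 7.16 degrees, less where a joint would pass 70% of its speed; a pose out of reach is approached as far as the arm can. A call with a number of a shift or a turn outside -1 to 1 is refused whole. A call with a gripper value outside its range is refused whole. The fingers move at their own pace and stop on an object; "newtons" is the grip in N (left out, the last holds). Time passes only in rows, so rows that repeat a pose let the fingers close. It gives the time, the measured TCP pose, the force and the opening at its end, in the units of the state.
- ctrl.get_state(): the state, without advancing time (a new reading comes with each control period).
- ctrl.read_camera(name): name is "scene" or "top"; returns the picture (420x560x3 uint8, blue, green, red); there is no depth.
- ctrl.calibration(name): a dict with "fx", "fy", "cx", "cy" (pixels), "k1" (the pictures are not rectified: a ray, as slopes to the right and down, at radius r is drawn at 1 + k1 r^2 times it, then the intrinsics apply), "camera_from_world" (4x4, takes a point from world to camera coordinates). Camera axes: x right, y down, z forward; pixel columns grow to the right and rows downward; lengths in m; the calibration is good to about 2 mm. A picture is of the moment at which its call begins. calibration takes no time and is no camera call.
- ctrl.sign_off(): hands the job in, once; it reports no verdict.
The state is a dict: "time": time; "qpos": joint angles; "dq": joint speeds; "joint_efforts": joint torques, N m; "eef_pos": TCP position; "tcp_rot": TCP orientation; "contact_force": force on the tool from outside, world axes, zero at the start; "wrist_torque": the same for the moment, N m; "opening": opening from 0.0 (shut) to 1.0 (fully open).
Only numpy, scipy, OpenCV 4.12 (cv2) and the standard library are available. Lean on these libraries where they do the work, as an engineer would, in place of code of your own. Each camera call takes 0.05 s, during which the arm holds its last target. There are 200 camera calls.

## Working session

There is one attempt and no reset: what is moved stays moved. The work goes in short steps, Python scripts to look and compute and a tool call to move; the robot and the scene stay as the last step left them, time stands still between calls to the robot, and variables do not carry over. Pictures are saved under pics/ and viewed, about 8 in all and at most 12, crops included, and the job is handed in when it is done.

Besides the shell and the picture viewer there is one more tool, called after "Call:" as name(argument=value, ...), one argument or row to a line, values as JSON. play_rows: Moves the arm, as the interface text tells. Its arguments: {"type":"object","properties":{"targets":{"type":"array"},"newtons":{"type":"number"}},"required":["targets"]}

```bash
mkdir -p pics
cat > h.py <<'E'
import numpy as np, cv2
from plant import ctrl
def cal(n):
    c=ctrl.calibration(n); K=np.array([[c['fx'],0,c['cx']],[0,c['fy'],c['cy']],[0,0,1.]])
    return c,K,np.array(c['camera_from_world'])
def world(n,uv,z):
    c,K,T=cal(n); d=(np.array(uv,float)-[c['cx'],c['cy']])/[c['fx'],c['fy']]
    s=d.copy()
    for _ in range(30): s=d/(1+c['k1']*(s@s))
    R,t=T[:3,:3],T[:3,3]; o=-R.T@t; r=R.T@np.r_[s,1]
    return o+r*(z-o[2])/r[2]
def pix(n,p):
    c,K,T=cal(n); q=T[:3,:3]@np.array(p,float)+T[:3,3]; s=q[:2]/q[2]
    return s*(1+c['k1']*(s@s))*[c['fx'],c['fy']]+[c['cx'],c['cy']]
E
python3 - <<'E'
from h import *
for n in('scene','top'):
    cv2.imwrite(f'pics/{n}0.png',ctrl.read_camera(n)); c,K,T=cal(n); print(n,K[0,0],c['k1'],-T[:3,:3].T@T[:3,3]); print(T.round(2))
a=cv2.imread('pics/scene0.png');b=cv2.imread('pics/top0.png')
print(ctrl.get_state())
E
```

```text
scene 449.7499527658598 -0.005353839491236549 [ 0.82959613 -0.45000174  0.70751883]
[[ 0.88  0.48  0.01 -0.52]
 [ 0.36 -0.64 -0.68 -0.11]
 [-0.31  0.6  -0.74  1.05]
 [ 0.    0.    0.    1.  ]]
top 469.09587774486766 0.045495455395565626 [0.50048517 0.05985865 1.02911077]
[[ 0.01 -1.    0.02  0.03]
 [-1.   -0.01 -0.08  0.58]
 [ 0.08 -0.02 -1.    0.99]
 [ 0.    0.    0.    1.  ]]
{'time': 0.1, 'qpos': array([-1.28898814e+00,  2.87122150e-01,  1.57803179e+00, -8.15462671e-06,
        1.27859193e+00, -1.49978719e-01]), 'dq': array([ 8.93200476e-04, -4.69528546e-04, -3.17209368e-03,  1.16171820e-03,
       -2.06432997e-03, -8.15380822e-05]), 'joint_efforts': array([ 2.78696152e-04, -4.07296586e+01, -2.93700135e+01, -1.00579564e-04,
        3.43317974e-03,  3.34314443e-07]), 'eef_pos': array([ 0.28237041, -0.61250677,  0.25505474]), 'tcp_rot': array([-0.6906381 , -0.15223674,  0.69074389, -0.15071786]), 'contact_force': array([ 0.34929735, -1.13723858,  0.40346797]), 'wrist_torque': array([ 0.00353994, -0.02245322, -0.01626951]), 'opening': 1.0030194381156823}
```

View pics/top0.png

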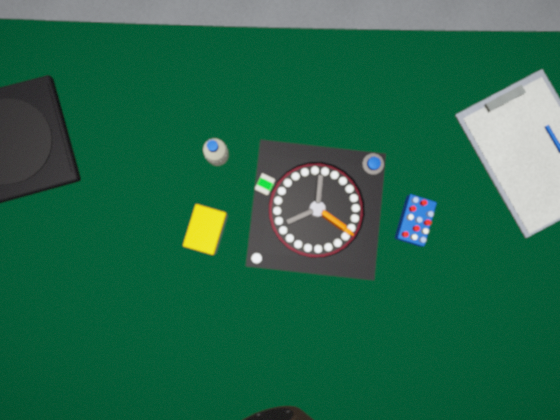

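View pics/scene0.png

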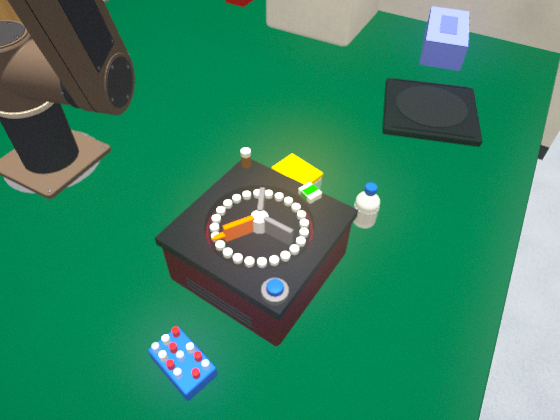

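Run:
```python
import cv2
b=cv2.imread('pics/top0.png')[135:285,240:400]
cv2.imwrite('pics/c1.png',cv2.resize(b,None,fx=4,fy=4,interpolation=cv2.INTER_CUBIC))
```

```text
(no output)
```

View pics/c1.png

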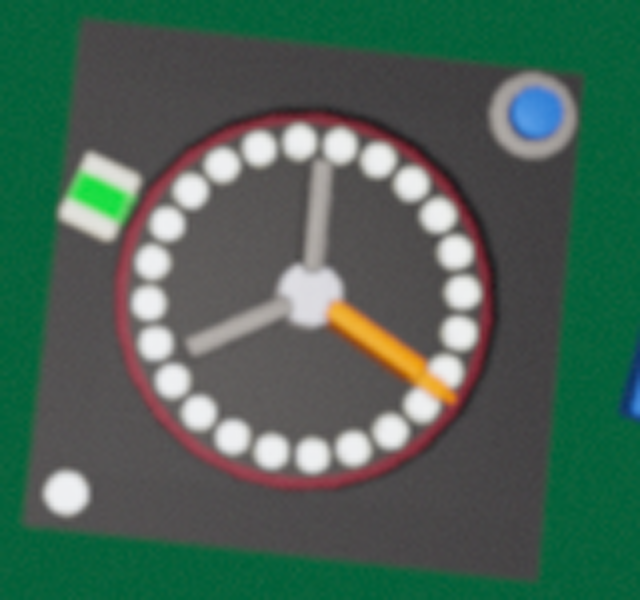

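The crop shows the well centre at about (305,299), the hub (311,296), the pointer tip (454,398), the green centre (101,196), the button (536,112), the vial cap (66,493) and grey fin ends at (322,162) and (192,347).

Run:
```python
from h import *
f=lambda x,y,z: world('top',(240+(x-1.5)/4,135+(y-1.5)/4),z)
cor=[f(*p,.13) for p in [(82,18),(583,74),(540,580),(24,524)]]
print('corn',np.array(cor).round(4),np.mean(cor,0),[np.linalg.norm(cor[i]-cor[i-1]) for i in range(4)])
print('well',f(305,299,.13),'hub',f(311,296,.149))
C=np.mean([np.mean(cor,0),f(305,299,.13),f(311,296,.149)],0);C[2]=0;print('C',C)
for n,x,y,z in[('tip',454,398,.135),('green',101,196,.144),('btn',536,112,.15),('finA',322,162,.153),('finB',192,347,.153),('vial',66,493,.167)]:
    p=f(x,y,z);d=p-C;print(n,p.round(4),'r',np.hypot(*d[:2]).round(4),'ang',np.degrees(np.arctan2(d[1],d[0])).round(1))
for p,z in [((275,287),.15),((275,287),.145),((275,287),.14),((311,190),.144),((260,216),.149)]: print('scene',p,z,world('scene',p,z).round(4))
```

```text
corn [[ 0.7103  0.0807  0.13  ]
 [ 0.6866 -0.1634  0.13  ]
 [ 0.4423 -0.1413  0.13  ]
 [ 0.4658  0.1045  0.13  ]] [ 0.57626097 -0.02987272  0.13      ] [np.float64(0.24570340466793852), np.float64(0.24529623691418997), np.float64(0.2453610646055841), np.float64(0.24690658580007066)]
well [ 0.57487527 -0.02866403  0.13      ] hub [ 0.57476185 -0.02961796  0.149     ]
C [ 0.57529936 -0.0293849   0.        ]
tip [ 0.528  -0.0996  0.135 ] r 0.0847 ang -123.9
green [0.6215 0.0701 0.144 ] r 0.1097 ang 65.1
btn [ 0.6639 -0.136   0.15  ] r 0.1386 ang -50.3
finA [ 0.638 -0.034  0.153] r 0.0628 ang -4.3
finB [0.5497 0.0264 0.153 ] r 0.0614 ang 114.6
vial [0.4815 0.0838 0.167 ] r 0.147 ang 129.7
scene (275, 287) 0.15 [ 0.6661 -0.1379  0.15  ]
scene (275, 287) 0.145 [ 0.6646 -0.1351  0.145 ]
scene (275, 287) 0.14 [ 0.6632 -0.1323  0.14  ]
scene (311, 190) 0.144 [0.6244 0.0706 0.144 ]
scene (260, 216) 0.149 [ 0.5788 -0.0297  0.149 ]
```

Rotor centre is (0.575,-0.029). The orange pointer is at about -124.8° and the head at about 65°, so I'll turn it clockwise by about 170°. I'll push the grey fin at 115° with closed fingers, starting from the 175° side.

Call:
play_rows(
  targets=[
    {"delta_pos": [0.03,0.07,0],"delta_rot": [0,0,0],"claw": 0},
    {"delta_pos": [0.248,0.588,-0.03],"delta_rot": [0,0,0],"claw": 0},
    {"delta_pos": [0.248,0.588,-0.03],"delta_rot": [0,0,0],"claw": 0},
    {"delta_pos": [0.248,0.588,-0.03],"delta_rot": [0,0,0],"claw": 0},
    {"delta_pos": [0.248,0.588,-0.03],"delta_rot": [0,0,0],"claw": 0},
    {"delta_pos": [0.248,0.588,-0.03],"delta_rot": [0,0,0],"claw": 0},
    {"delta_pos": [0.248,0.588,-0.03],"delta_rot": [0,0,0],"claw": 0},
    {"delta_pos": [0.248,0.588,-0.03],"delta_rot": [0,0,0],"claw": 0},
    {"delta_pos": [0.248,0.588,-0.03],"delta_rot": [0,0,0],"claw": 0},
    {"delta_pos": [0.248,0.588,-0.03],"delta_rot": [0,0,0],"claw": 0},
    {"delta_pos": [0.248,0.588,-0.03],"delta_rot": [0,0,0],"claw": 0},
    {"delta_pos": [0.248,0.588,-0.03],"delta_rot": [0,0,0],"claw": 0},
    {"delta_pos": [0.248,0.588,-0.03],"delta_rot": [0,0,0],"claw": 0},
    {"delta_pos": [0.248,0.588,-0.03],"delta_rot": [0,0,0],"claw": 0},
    {"delta_pos": [0.248,0.588,-0.03],"delta_rot": [0,0,0],"claw": 0},
    {"delta_pos": [0.248,0.588,-0.03],"delta_rot": [0,0,0],"claw": 0},
    {"delta_pos": [0.248,0.588,-0.03],"delta_rot": [0,0,0],"claw": 0},
    {"delta_pos": [0.248,0.588,-0.03],"delta_rot": [0,0,0],"claw": 0},
    {"delta_pos": [0.248,0.588,-0.03],"delta_rot": [0,0,0],"claw": 0},
  ],
  newtons=20,
)

```text
time: 1.68
eef_pos: [0.53, -0.0251, 0.2247]
tcp_rot: [-0.69, -0.152, 0.691, -0.151]
contact_force: [-0.2, 1.5, -0.7]
opening: -0.002
```

Call:
play_rows(
  targets=[
    {"delta_pos": [0,0,-0.015],"delta_rot": [0,0,0],"claw": 0},
    {"delta_pos": [0,0,-0.03],"delta_rot": [0,0,0],"claw": 0},
    {"delta_pos": [0,0,-0.045],"delta_rot": [0,0,0],"claw": 0},
    {"delta_pos": [0,0,-0.057],"delta_rot": [0,0,0],"claw": 0},
    {"delta_pos": [0,0,-0.057],"delta_rot": [0,0,0],"claw": 0},
  ],
)

```text
time: 2.1
eef_pos: [0.5279, -0.026, 0.1647]
tcp_rot: [-0.689, -0.152, 0.693, -0.149]
contact_force: [-0.2, 0.2, -1.0]
opening: -0.0
```

Run:
```python
from h import *
print(ctrl.get_state()['eef_pos'],ctrl.get_state()['contact_force'])
C=np.array([.575,-.0293])
for a0,a1 in[(175,67),(67,-29)]:
    s=C+.045*np.array([np.cos(np.radians(a0)),np.sin(np.radians(a0))])
    print([list((C+.045*np.array([np.cos(np.radians(a)),np.sin(np.radians(a))])-s).round(3)) for a in range(a0-6,a1-1,-6)])
cv2.imwrite('pics/s1.png',ctrl.read_camera('scene')[140:340,140:380])
```

```text
[ 0.52786147 -0.02603643  0.1646838 ] [-0.17449038  0.24575895 -0.98158236]
[[np.float64(0.001), np.float64(0.005)], [np.float64(0.002), np.float64(0.009)], [np.float64(0.003), np.float64(0.014)], [np.float64(0.005), np.float64(0.018)], [np.float64(0.008), np.float64(0.022)], [np.float64(0.011), np.float64(0.026)], [np.float64(0.014), np.float64(0.029)], [np.float64(0.018), np.float64(0.032)], [np.float64(0.022), np.float64(0.035)], [np.float64(0.026), np.float64(0.037)], [np.float64(0.03), np.float64(0.039)], [np.float64(0.035), np.float64(0.04)], [np.float64(0.039), np.float64(0.041)], [np.float64(0.044), np.float64(0.041)], [np.float64(0.049), np.float64(0.041)], [np.float64(0.053), np.float64(0.04)], [np.float64(0.058), np.float64(0.039)], [np.float64(0.062), np.float64(0.038)]]
[[np.float64(0.004), np.float64(-0.002)], [np.float64(0.008), np.float64(-0.005)], [np.float64(0.012), np.float64(-0.007)], [np.float64(0.015), np.float64(-0.011)], [np.float64(0.018), np.float64(-0.014)], [np.float64(0.021), np.float64(-0.018)], [np.float64(0.023), np.float64(-0.022)], [np.float64(0.025), np.float64(-0.027)], [np.float64(0.026), np.float64(-0.031)], [np.float64(0.027), np.float64(-0.036)], [np.float64(0.027), np.float64(-0.041)], [np.float64(0.027), np.float64(-0.045)], [np.float64(0.027), np.float64(-0.05)], [np.float64(0.025), np.float64(-0.055)], [np.float64(0.024), np.float64(-0.059)], [np.float64(0.022), np.float64(-0.063)]]
```

Call:
play_rows(
  targets=[
    {"delta_pos": [0.003,0.005,0.002],"delta_rot": [0,0,0],"claw": 0},
    {"delta_pos": [0.004,0.009,0.002],"delta_rot": [0,0,0],"claw": 0},
    {"delta_pos": [0.005,0.014,0.002],"delta_rot": [0,0,0],"claw": 0},
    {"delta_pos": [0.007,0.018,0.002],"delta_rot": [0,0,0],"claw": 0},
    {"delta_pos": [0.01,0.022,0.002],"delta_rot": [0,0,0],"claw": 0},
    {"delta_pos": [0.013,0.026,0.002],"delta_rot": [0,0,0],"claw": 0},
    {"delta_pos": [0.016,0.029,0.002],"delta_rot": [0,0,0],"claw": 0},
    {"delta_pos": [0.02,0.032,0.002],"delta_rot": [0,0,0],"claw": 0},
    {"delta_pos": [0.024,0.035,0.002],"delta_rot": [0,0,0],"claw": 0},
    {"delta_pos": [0.028,0.037,0.002],"delta_rot": [0,0,0],"claw": 0},
    {"delta_pos": [0.032,0.039,0.002],"delta_rot": [0,0,0],"claw": 0},
    {"delta_pos": [0.037,0.04,0.002],"delta_rot": [0,0,0],"claw": 0},
    {"delta_pos": [0.041,0.041,0.002],"delta_rot": [0,0,0],"claw": 0},
    {"delta_pos": [0.046,0.041,0.002],"delta_rot": [0,0,0],"claw": 0},
    {"delta_pos": [0.051,0.041,0.002],"delta_rot": [0,0,0],"claw": 0},
    {"delta_pos": [0.055,0.04,0.002],"delta_rot": [0,0,0],"claw": 0},
    {"delta_pos": [0.06,0.039,0.002],"delta_rot": [0,0,0],"claw": 0},
    {"delta_pos": [0.064,0.038,0.002],"delta_rot": [0,0,0],"claw": 0},
  ],
)

```text
time: 3.65
eef_pos: [0.5934, 0.012, 0.1683]
tcp_rot: [-0.69, -0.152, 0.692, -0.149]
contact_force: [-2.3, -0.3, -0.1]
opening: -0.001
```

Run:
```python
from h import *
print(ctrl.get_state()['eef_pos'],ctrl.get_state()['contact_force'])
a=np.hstack([ctrl.read_camera(n)[130:340,140:400] for n in('top','scene')])
cv2.imwrite('pics/s2.png',cv2.resize(a,None,fx=1.5,fy=1.5,interpolation=cv2.INTER_CUBIC))
```

```text
[0.59340332 0.0120271  0.16830203] [-2.33229596 -0.30194446 -0.08833545]
```

View pics/s2.png

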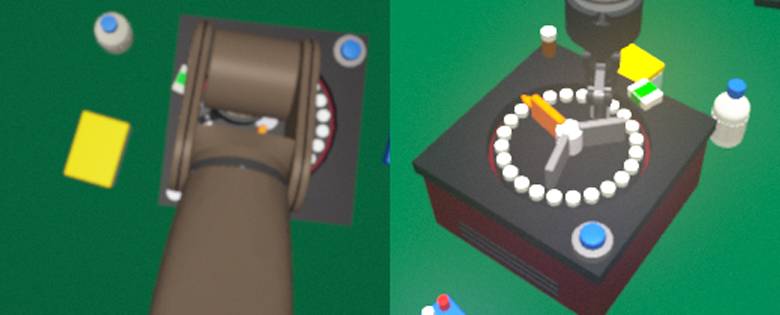

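Pushing works: the scene view has the pointer tip at about (230,195) in full-image pixels and the peg behind the grey fin. I'll compute its angle.

Run:
```python
from h import *
C=np.array([.575,-.0293])
for uv,z in [((229.5,195),.135),((140+(624-390)/1.5,130+127/1.5),.153)]:
  p=world('scene',uv,z)[:2]; d=p-C; print(p,np.hypot(*d),np.degrees(np.arctan2(d[1],d[0])))
d=[.5934,.012]-C;print(np.degrees(np.arctan2(d[1],d[0])))
```

```text
[ 0.50097491 -0.00269828] 0.07865980550403111 160.2335462619059
[ 0.63074999 -0.00126645] 0.062401457387508505 26.69526346644708
65.98604391192286
```

Call:
play_rows(
  targets=[
    {"delta_pos": [0.004,-0.002,0],"delta_rot": [0,0,0],"claw": 0},
    {"delta_pos": [0.008,-0.005,0],"delta_rot": [0,0,0],"claw": 0},
    {"delta_pos": [0.012,-0.007,0],"delta_rot": [0,0,0],"claw": 0},
    {"delta_pos": [0.015,-0.011,0],"delta_rot": [0,0,0],"claw": 0},
    {"delta_pos": [0.018,-0.014,0],"delta_rot": [0,0,0],"claw": 0},
    {"delta_pos": [0.021,-0.018,0],"delta_rot": [0,0,0],"claw": 0},
    {"delta_pos": [0.023,-0.022,0],"delta_rot": [0,0,0],"claw": 0},
    {"delta_pos": [0.025,-0.027,0],"delta_rot": [0,0,0],"claw": 0},
    {"delta_pos": [0.026,-0.031,0],"delta_rot": [0,0,0],"claw": 0},
    {"delta_pos": [0.027,-0.036,0],"delta_rot": [0,0,0],"claw": 0},
    {"delta_pos": [0.027,-0.041,0],"delta_rot": [0,0,0],"claw": 0},
    {"delta_pos": [0.027,-0.045,0],"delta_rot": [0,0,0],"claw": 0},
    {"delta_pos": [0.027,-0.05,0],"delta_rot": [0,0,0],"claw": 0},
    {"delta_pos": [0.026,-0.054,0],"delta_rot": [0,0,0],"claw": 0},
    {"delta_pos": [0.026,-0.054,0],"delta_rot": [0,0,0],"claw": 0},
  ],
)

```text
time: 5.0
eef_pos: [0.6199, -0.0434, 0.1685]
tcp_rot: [-0.69, -0.151, 0.692, -0.15]
contact_force: [0.0, -0.1, 0.1]
opening: 0.002
```

Run:
```python
from h import *
print(ctrl.get_state()['eef_pos'],ctrl.get_state()['contact_force'])
a=ctrl.read_camera('scene')[170:280,190:340]
cv2.imwrite('pics/s3.png',cv2.resize(a,None,fx=5,fy=5,interpolation=cv2.INTER_CUBIC))
```

```text
[ 0.61987545 -0.04336815  0.16850825] [ 0.0044153  -0.07481101  0.11671713]
```

View pics/s3.png

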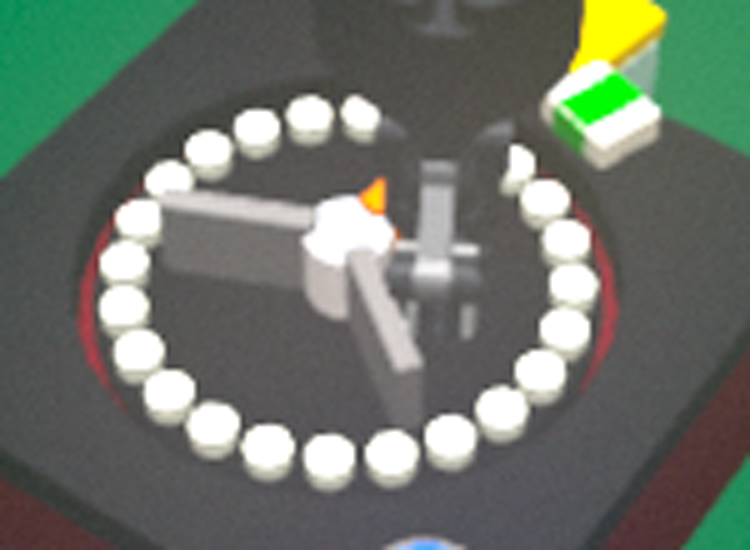

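Pointer is hidden by the gripper. The grey fin top ends are at (167,200) and (407,360), the hub at (348,232) and the green top at (603,94). I'll use the fins.

Run:
```python
from h import *
f=lambda x,y,z: world('scene',(190+(x-2)/5,170+(y-2)/5),z)[:2]
C=np.array([.575,-.0293]); H=f(348,232,.149); print('hub',H)
for c in(C,H):
 for n,x,y,z in[('finL',167,200,.153),('finR',407,360,.153),('green',603,94,.144)]:
  d=f(x,y,z)-c; print(n,np.hypot(*d).round(4),np.degrees(np.arctan2(d[1],d[0])).round(1))
```

```text
hub [ 0.57759888 -0.03029966]
finL 0.0589 -159.0
finR 0.0623 -41.1
green 0.1128 65.7
finL 0.061 -160.8
finR 0.0597 -42.0
green 0.1126 67.1
```

Call:
play_rows(
  targets=[
    {"delta_pos": [-0.001,-0.004,0],"delta_rot": [0,0,0],"claw": 0},
    {"delta_pos": [-0.003,-0.008,0],"delta_rot": [0,0,0],"claw": 0},
    {"delta_pos": [-0.005,-0.0105,0],"delta_rot": [0,0,0],"claw": 0},
    {"delta_pos": [-0.005,-0.0105,0],"delta_rot": [0,0,0],"claw": 0},
    {"delta_pos": [-0.005,-0.0105,0],"delta_rot": [0,0,0],"claw": 0},
    {"delta_pos": [-0.002,-0.001,0],"delta_rot": [0,0,0],"claw": 0},
    {"delta_pos": [-0.002,-0.001,0.02],"delta_rot": [0,0,0],"claw": 0},
    {"delta_pos": [-0.002,-0.001,0.05],"delta_rot": [0,0,0],"claw": 0},
    {"delta_pos": [-0.002,-0.001,0.08],"delta_rot": [0,0,0],"claw": 0},
    {"delta_pos": [0.03,-0.22,0.09],"delta_rot": [0,0,0],"claw": 0},
    {"delta_pos": [0.03,-0.22,0.09],"delta_rot": [0,0,0],"claw": 0},
    {"delta_pos": [0.03,-0.22,0.09],"delta_rot": [0,0,0],"claw": 0},
    {"delta_pos": [0.03,-0.22,0.09],"delta_rot": [0,0,0],"claw": 0},
    {"delta_pos": [0.03,-0.22,0.09],"delta_rot": [0,0,0],"claw": 0},
    {"delta_pos": [0.03,-0.22,0.09],"delta_rot": [0,0,0],"claw": 0},
    {"delta_pos": [0.03,-0.22,0.09],"delta_rot": [0,0,0],"claw": 0},
  ],
)

```text
time: 6.38
eef_pos: [0.6501, -0.2666, 0.2583]
tcp_rot: [-0.691, -0.149, 0.692, -0.149]
contact_force: [0.6, -1.2, 1.0]
opening: -0.003
```

Run:
```python
from h import *
b=ctrl.read_camera('top')[135:285,240:400]
cv2.imwrite('pics/c2.png',cv2.resize(b,None,fx=4,fy=4,interpolation=cv2.INTER_CUBIC))
```

```text
(no output)
```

View pics/c2.png

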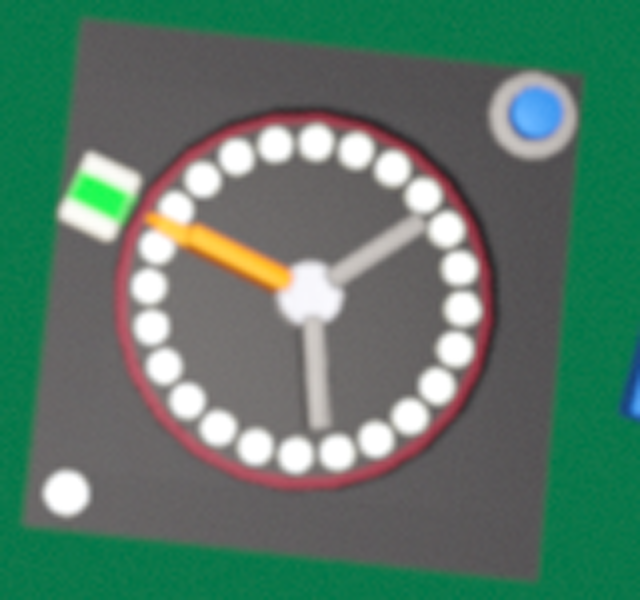

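The pointer tip now sits right in front of the read head, at (149,219); head top corners are (88,151), (143,180), (110,241), (58,215).

Run:
```python
from h import *
f=lambda x,y,z: world('top',(240+(x-1.5)/4,135+(y-1.5)/4),z)[:2]
C=np.array([.575,-.0293])
g=lambda n,p:print(n,p,np.hypot(*(p-C)).round(4),np.degrees(np.arctan2(*(p-C)[::-1])).round(1))
g('tip',f(149,219,.135)); g('green',f(101,196,.144))
g('hd',np.mean([f(*q,.144) for q in[(88,151),(143,180),(110,241),(58,215)]],0))
e=f(143,180,.144)-f(110,241,.144); print('head dir by front edge',np.degrees(np.arctan2(e[1],e[0]))+90)
g('finR',f(421,221,.153)); g('finD',f(320,428,.153))
print('btn',f(536,112,.145),f(536,112,.15),f(533,115,.135))
```

```text
tip [0.61192791 0.04702568] 0.0848 64.2
green [0.62146397 0.07009753] 0.1097 64.9
hd [0.62111857 0.07067654] 0.1101 65.2
head dir by front edge 62.55339879159108
finR [ 0.61061101 -0.08090524] 0.0627 -55.4
finD [ 0.51268005 -0.03374364] 0.0625 -175.9
btn [ 0.66482778 -0.13712603] [ 0.66389835 -0.136012  ] [ 0.6652004  -0.13789912]
```

The pointer is at about 64.3° against the head's 65°, roughly 1 mm off. Now the button.

Call:
play_rows(
  targets=[
    {"delta_pos": [0.005,0.04,-0.02],"delta_rot": [0,0,0],"claw": 0},
    {"delta_pos": [0.01,0.08,-0.04],"delta_rot": [0,0,0],"claw": 0},
    {"delta_pos": [0.013,0.11,-0.05],"delta_rot": [0,0,0],"claw": 0},
    {"delta_pos": [0.015,0.13,-0.065],"delta_rot": [0,0,0],"claw": 0},
    {"delta_pos": [0.015,0.13,-0.072],"delta_rot": [0,0,0],"claw": 0},
    {"delta_pos": [0.015,0.13,-0.075],"delta_rot": [0,0,0],"claw": 0},
    {"delta_pos": [0.015,0.13,-0.075],"delta_rot": [0,0,0],"claw": 0},
    {"delta_pos": [0.015,0.13,-0.075],"delta_rot": [0,0,0],"claw": 0},
  ],
)

```text
time: 7.1
eef_pos: [0.6652, -0.1345, 0.1839]
tcp_rot: [-0.691, -0.15, 0.692, -0.149]
contact_force: [0.2, 0.5, -0.5]
opening: -0.001
```

Run:
```python
from h import *
a=ctrl.read_camera('scene')[190:320,200:360]
cv2.imwrite('pics/s4.png',cv2.resize(a,None,fx=4,fy=4,interpolation=cv2.INTER_CUBIC))
```

```text
(no output)
```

View pics/s4.png

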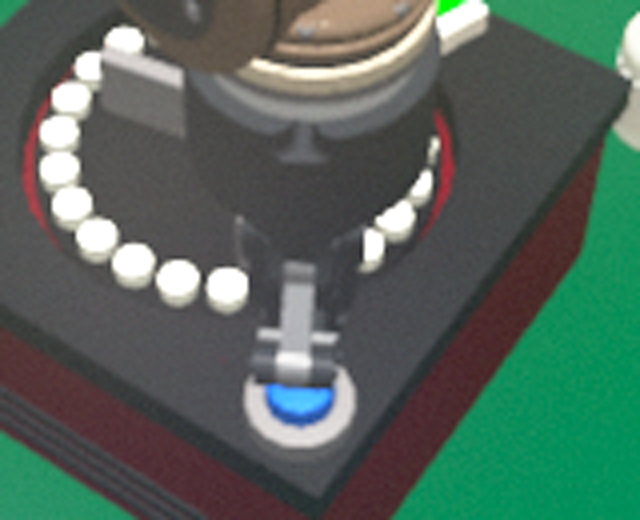

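The fingertips hover just above the button (cap at about (300,400) in the crop), nearly centred. Descending slowly.

Call:
play_rows(
  targets=[
    {"delta_pos": [0,-0.002,-0.003],"delta_rot": [0,0,0],"claw": 0},
    {"delta_pos": [0,-0.002,-0.006],"delta_rot": [0,0,0],"claw": 0},
    {"delta_pos": [0,-0.002,-0.008],"delta_rot": [0,0,0],"claw": 0},
    {"delta_pos": [0,-0.002,-0.01],"delta_rot": [0,0,0],"claw": 0},
    {"delta_pos": [0,-0.002,-0.012],"delta_rot": [0,0,0],"claw": 0},
    {"delta_pos": [0,-0.002,-0.012],"delta_rot": [0,0,0],"claw": 0},
  ],
)

```text
time: 7.65
eef_pos: [0.6656, -0.1379, 0.1727]
tcp_rot: [-0.691, -0.149, 0.691, -0.149]
contact_force: [-1.0, -2.0, 3.3]
opening: 0.001
```

Call:
play_rows(
  targets=[
    {"delta_pos": [0,0,-0.001],"delta_rot": [0,0,0],"claw": 0},
    {"delta_pos": [0,0,-0.002],"delta_rot": [0,0,0],"claw": 0},
    {"delta_pos": [0,0,-0.003],"delta_rot": [0,0,0],"claw": 0},
    {"delta_pos": [0,0,-0.003],"delta_rot": [0,0,0],"claw": 0},
    {"delta_pos": [0,0,-0.003],"delta_rot": [0,0,0],"claw": 0},
  ],
)

```text
time: 8.07
eef_pos: [0.6657, -0.1379, 0.1711]
tcp_rot: [-0.691, -0.149, 0.691, -0.15]
contact_force: [-2.8, -0.5, 7.3]
opening: 0.002
```

Call:
play_rows(
  targets=[
    {"delta_pos": [0,0,-0.002],"delta_rot": [0,0,0],"claw": 0},
    {"delta_pos": [0,0,-0.004],"delta_rot": [0,0,0],"claw": 0},
    {"delta_pos": [0,0,-0.004],"delta_rot": [0,0,0],"claw": 0},
    {"delta_pos": [0,0,-0.004],"delta_rot": [0,0,0],"claw": 0},
  ],
)

```text
time: 8.4
eef_pos: [0.6658, -0.138, 0.1709]
tcp_rot: [-0.691, -0.149, 0.691, -0.15]
contact_force: [-6.3, 1.0, 14.2]
opening: -0.001
```

Run:
```python
from h import *
a=ctrl.read_camera('scene')[250:320,230:320]
b=cv2.imread('pics/scene0.png')[250:320,230:320]
cv2.imwrite('pics/s5.png',cv2.resize(np.hstack([b,a]),None,fx=4.4,fy=4.4,interpolation=cv2.INTER_CUBIC))
```

```text
(no output)
```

View pics/s5.png

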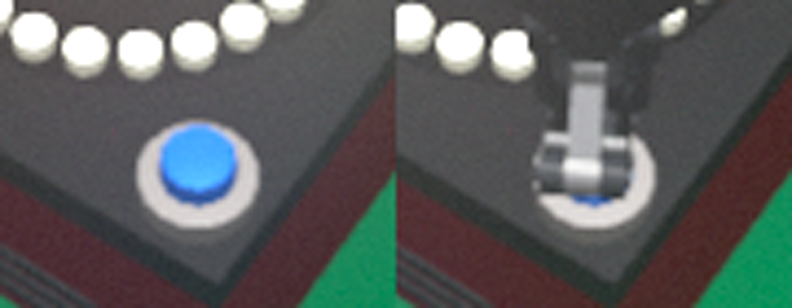

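Hard stop at fingertip z≈0.146, and the cap has sunk nearly to its housing, so the button is fully in. Release and retreat.

Call:
play_rows(
  targets=[
    {"delta_pos": [0,0,0.005],"delta_rot": [0,0,0],"claw": 0},
    {"delta_pos": [0,0,0.015],"delta_rot": [0,0,0],"claw": 0},
    {"delta_pos": [0,0,0.04],"delta_rot": [0,0,0],"claw": 0},
    {"delta_pos": [0,0,0.07],"delta_rot": [0,0,0],"claw": 0},
    {"delta_pos": [-0.01,-0.04,0.09],"delta_rot": [0,0,0],"claw": 0},
    {"delta_pos": [-0.02,-0.14,0.1],"delta_rot": [0,0,0],"claw": 0},
    {"delta_pos": [-0.02,-0.14,0.1],"delta_rot": [0,0,0],"claw": 0},
    {"delta_pos": [-0.02,-0.14,0.1],"delta_rot": [0,0,0],"claw": 0},
    {"delta_pos": [-0.02,-0.14,0.1],"delta_rot": [0,0,0],"claw": 0},
    {"delta_pos": [-0.02,-0.14,0.1],"delta_rot": [0,0,0],"claw": 0},
    {"delta_pos": [-0.02,-0.14,0.1],"delta_rot": [0,0,0],"claw": 0},
  ],
)

```text
time: 9.37
eef_pos: [0.6457, -0.2769, 0.2699]
tcp_rot: [-0.691, -0.15, 0.692, -0.149]
contact_force: [-0.1, 0.4, -0.0]
opening: 0.002
```

Run:
```python
from h import *
t=ctrl.read_camera('top'); s=ctrl.read_camera('scene')
cv2.imwrite('pics/f.png',np.hstack([cv2.resize(t[130:290,170:440],None,fx=1.9,fy=1.9,interpolation=cv2.INTER_CUBIC),cv2.resize(s[250:410,230:320],None,fx=1.9,fy=1.9)]))
```

```text
(no output)
```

View pics/f.png

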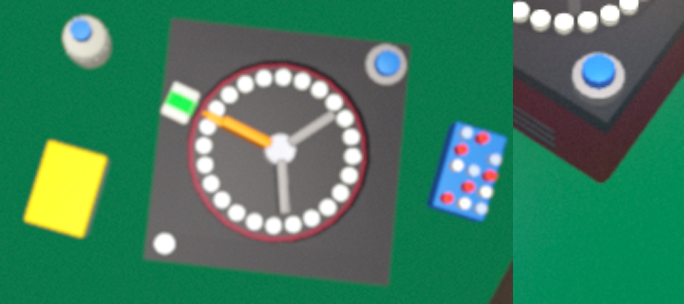

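The final view shows the pointer still at the mark, the button out again, and the loose items where they were. Handing in.

```bash
python3 -c "
from plant import ctrl
print(ctrl.sign_off())"
```

```text
the job is handed in; nothing more can be done
None
```

The pointer is at the green mark, the start button was pressed and released after that, and the job is handed in at about 9.5 s of robot time. Sign-off gives no verdict, so the results below are my own checks.

- **Rotor:** I turned it about 170° clockwise by pushing one grey fin with the closed fingertips. The top camera then put the pointer at about 64.3° and the green mark at about 65°, which is roughly 1 mm off at the tip. The readings I took between push moves showed at most 2.4 N.
- **Button:** I pressed it down to a hard stop, with 14 N on the tool. The fingertips ended at about 0.146 m, which I take as fully in because the cap first stood at about 0.152 m. The cap's travel was not measured directly.
- **Final pictures:** The button is back out, the pointer is still at the mark, and the vial, rack, tip box and bottle look unmoved by eye. The arm is clear of everything.
- **Disagreement:** The head's direction read from its front edge came out at 62.6°, against 65° from its centre. I used the centre. Either way the tip is within 3 mm of the mark.

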